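# Tap the stuck grinding balls out of a tilted flask

## Robot

A 7-joint arm with a two-finger parallel gripper is mounted at the origin on the work surface. World frame = base frame: x ahead of the robot, y to its left, z up, the work surface at z = 0. Lengths are in m, angles in degrees, forces in N, time in s.
With the tool pointing down it reaches from about 0.4 to 0.9 m from the base axis. Payload 5.5 kg.
Tool frame: the origin (TCP) lies midway between the tips of the shut fingers; the grasp point (between the pads) lies 19 mm behind it; z points along the fingers, y is the line along which they close (so a half turn about z gives the same grasp; the last joint's range is limited). The gripper opens to 92 mm and grips with 3 to 60 N. Pads are 19 mm wide; open, the fingers measure 130 mm over their backs; the gripper's body (75 mm by 190 mm) begins 47 mm behind the grasp point.
Start: joints at [84.924, 28.699, -24.465, 88.831, 12.651, 65.22, -12.049], TCP at [0.224, -0.61, 0.227] pointing down, gripper open.
Joint ranges: [-164.97, 164.97], [-17.58, 116.51], [-87.97, 89.64], [11.32, 138.91], [-80.73, 260.73], [10.89, 115.49], [-147.41, 147.41]. Speed limits (degrees/s): [147.25, 147.25, 180, 180, 180, 180, 180].

## Interface

Orientations are given as [roll, pitch, yaw] about the fixed x, y, z axes, in that order (R = Rz(yaw) Ry(pitch) Rx(roll)).
In Python, from rig import arm gives the robot as it stands. The module is installed in compiled form; this text tells all that it offers.
- The arm moves only by the tool move_arm, never from a script. Its argument "motion" is a list of rows, each an object with "dp": the shift along the tool's x, y, z in cm, a list of three; "roll": the turn about the tool's z in degrees; "grip": the closure, from -1 (fully open) to 1 (shut). A call has 1 to 10 rows; each row is the pose to reach, as a shift and turn from the pose commanded when the call began, along the tool's axes at that moment; what a row does not reach only later rows make up. A row lasts 1/10 s, in which the tool goes at most 50 mm and 8.59 degrees, less where a joint would pass 70% of its speed; a pose out of reach is approached as far as the arm can. A call with a gripper value outside its range is refused whole. The fingers move at their own pace and stop on an object; the grip force is fixed at half the most. Time passes only in rows, so rows that repeat a pose let the fingers close. It gives the time, the measured TCP pose, the force, the opening and the grip force at its end, in the units of the state.
- arm.get_state(): the state, without advancing time (a new reading comes with each control period).
- arm.read_camera(name): name is "scene" or "top"; returns a dict with "image" (384x512x3 uint8, red, green, blue), "fx", "fy", "cx", "cy" (pixels), "origin" and "rotation" of the camera in the world. Camera axes: x right, y down, z forward; pixel columns grow to the right and rows downward; lengths in m; the calibration is good to about 2 mm. A picture is of the moment at which its call begins. There is no depth.
- arm.job_done(): hands the job in; it is judged then, once.
The state is a dict: "t": time; "joint_positions": joint angles; "qd": joint speeds; "effort": joint torques, N m; "ee_pos": TCP position; "tool_rot": TCP orientation; "ft_force": force on the tool from outside, world axes, zero at the start; "torque": the same for the moment, N m; "finger_gap": opening from 0.0 (shut) to 1.0 (fully open); "finger_force": force on a finger pad.
Only numpy, scipy, OpenCV 4.12 (cv2) and the standard library are available. Lean on these libraries where they do the work, as an engineer would, in place of code of your own. Each camera call takes 0.05 s, during which the arm holds its last target. There are 200 camera calls.

## Task

Two orange grinding balls are stuck in the neck of one of the two tilted glass flasks. Tap that flask on the red pad on its side so that it rocks well over in its sprung saddle, without hitting it hard, as often as needed until both orange balls have dropped into the white tray under its mouth. Do not touch the balls, and leave the flask with the blue balls alone.

Things in the scene. Friction and masses are not known exactly. Their poses are not given: they have to be found in the camera images.
- stand_a: Fixed white stand with the clear flask of ORANGE balls (orange band), neck sloping 25 deg down. Origin on the bench under the flask body; x the way the mouth points, y to the red pad's side, z up. Flask 181 mm long, body 76 mm wide, mouth centre at (100,0,85), high rear end at x -80, 200 mm up. White open catch tray: x 70 to 210, y -70 to 70, wall 45 mm tall, 4 thick, floor 5 thick.
- tap_pad (a point): Centre of the outer face of the red tap pad (50 mm long, 40 tall) on the side of the orange-ball flask, at (-18,55,140) mm in stand_a's axes, facing +y; point axes as stand_a's. 80 mm beside it is free. Pushed towards -y it rocks flask and saddle about a lengthwise axis 110 mm below, against a spring: about 6 N at 25 mm, stop at 37 mm (19 deg); springs back when let go.
- ball_1: Orange steel grinding ball, 16 mm, about 16 g, origin at its centre. Lodged in the neck 15 mm inside the mouth of stand_a's flask, behind a black half-moon lip on the pad's side. It rolls out past the lip when the flask is rocked more than about 9 deg (17 mm at the pad) towards -y, within a few tenths of a second.
- ball_2: The second orange ball, the same, queued 16 mm behind ball_1. It may come out with the same tap or need another.
- stand_b: The other stand, with its own red pad and tray, the same shape and axes as stand_a, but its flask holds BLUE balls and has a blue band: leave it alone. Which of the two stands is on the robot's left varies.

How it is judged (in metres and radians):
At the end, for the whole second after the job is handed in: Both orange balls lie in the catch tray of their own stand (centres within the tray's outline, lower than 30 mm above the bench), slower than 0.1 m/s (x of ball_1 in the frame of stand_a between 0.07 and 0.21 m and y of ball_1 in the frame of stand_a between -0.07 and 0.07 m and height (world z) of each of ball_1, ball_2 below 0.03 m and linear speed of each of ball_1, ball_2 below 0.1 m/s and x of ball_2 in the frame of stand_a between 0.07 and 0.21 m and y of ball_2 in the frame of stand_a between -0.07 and 0.07 m); the robot touches nothing.
It fails at once if the robot touches the stand or flask with the blue balls (contact force between any of the arm, the fingers and stand_b above 1 N).
It fails at once if the robot touches an orange ball (contact force between any of the arm, the fingers and ball_1 above 0.5 N or contact force between any of the arm, the fingers and ball_2 above 0.5 N).
It fails at once if the flask is struck hard (over 80 N) (contact force between any of the arm, the fingers and stand_a above 80 N).
It also fails if it takes over 38 s, if anything falls off the work surface, if the arm or the gripper's body presses on something with over 40 N, if the wrist force passes 120 N, or if a joint passes its speed limit or range.

## Working session

There is one attempt and no reset: what is moved stays moved. The work goes in short steps, Python scripts to look and compute and a tool call to move; the robot and the scene stay as the last step left them, time stands still between calls to the robot, and variables do not carry over. Pictures are saved under pics/ and viewed, at most 10 in all, crops included, and the job is handed in when it is done.

Besides the shell and the picture viewer there is one more tool, called after "Request:" as a command line: name --argument value ..., lists and objects as JSON in quotes. move_arm: Moves the arm, as the interface text tells. Its arguments: {"type":"object","properties":{"motion":{"type":"array","items":{"type":"object","properties":{"dp":{"type":"array","items":{"type":"number"}},"roll":{"type":"number"},"grip":{"type":"number"}}}}},"required":["motion"]}

```bash
mkdir -p pics; python3 - <<'E'
from rig import arm
import cv2,pickle
s=arm.get_state();print({k:s[k] for k in('t','ee_pos','tool_rot','ft_force','finger_gap')})
d={}
for n in("scene","top"):
    c=arm.read_camera(n);d[n]=c
    cv2.imwrite(f"pics/{n}0.png",c["image"][:,:,::-1]);print(n,c["fx"],c["cx"],c["cy"],c["origin"],c["rotation"])
pickle.dump(d,open("cam.pkl","wb"))
E
```

```text
{'t': 0.0, 'ee_pos': array([ 0.22369039, -0.60954274,  0.22566389]), 'tool_rot': array([-1.79887453e+02, -1.05584282e-03,  2.01618518e+01]), 'ft_force': array([-0.26531166,  0.75087122, -0.01296991]), 'finger_gap': 1.0026546375347698}
scene 347.6577921877743 257.18398232766185 188.36213859718794 [0.97075164 0.07567923 0.6349875 ] [-140.60710914    0.77749196   99.27499234]
top 405.28650152976843 256.9590293488867 196.04297161038875 [0.49186373 0.02600416 0.90755838] [-175.89899263   -2.02869247  -88.39255081]
```

View pics/scene0.png

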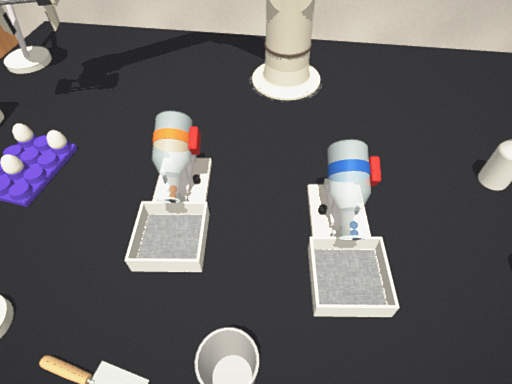

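View pics/top0.png

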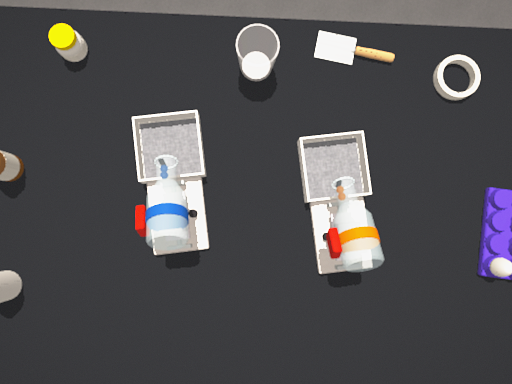

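The orange flask is at the robot's right: in the top view its pad is at (334,243) and its tray at (335,167). In the scene view its pad is at (194,140). The blue stand is to the left, with its pad on the same side. Next I'll measure the red pad and the tray rim.

```bash
cat >h.py <<'E'
import numpy as np,cv2
from scipy.spatial.transform import Rotation as R
def ray(c,uv):
    d=np.array([(uv[0]-c["cx"])/c["fx"],(uv[1]-c["cy"])/c["fy"],1.])
    return np.array(c["origin"]),R.from_euler('xyz',c["rotation"],degrees=True).as_matrix()@d if np.ndim(c["rotation"])==1 else np.array(c["rotation"])@d
def onz(c,uv,z):
    o,d=ray(c,uv);return o+d*(z-o[2])/d[2]
def proj(c,p):
    M=R.from_euler('xyz',c["rotation"],degrees=True).as_matrix()
    q=M.T@(np.array(p)-c["origin"]);return np.array([c["fx"]*q[0]/q[2]+c["cx"],c["fy"]*q[1]/q[2]+c["cy"]])
def tri(c1,u1,c2,u2):
    o1,d1=ray(c1,u1);o2,d2=ray(c2,u2)
    s=np.linalg.lstsq(np.c_[d1,-d2],o2-o1,rcond=None)[0]
    a,b=o1+s[0]*d1,o2+s[1]*d2;return (a+b)/2,np.linalg.norm(a-b)
E
python3 - <<'E'
import pickle;from h import *
d=pickle.load(open("cam.pkl","rb"))
cen={}
for n in d:
    im=d[n]["image"].astype(int);m=((im[...,0]>130)&(im[...,1]<60)&(im[...,2]<60)).astype(np.uint8)
    k,l,st,ce=cv2.connectedComponentsWithStats(m)
    for i in range(1,k):
        if st[i,4]>40:print(n,st[i],ce[i]); 
    x0,y0=(280,115) if n=="top" else (115,95)
    cr=d[n]["image"][y0:y0+185,x0:x0+120,::-1]
    cen[n]=cv2.resize(cr,None,fx=3.2,fy=3.2,interpolation=cv2.INTER_CUBIC)
cv2.imwrite("pics/crop.png",np.hstack([cen["top"],cen["scene"]]))
E
```

```text
scene [190 132  10  23  79] [195.88607595 145.74683544]
scene [371 169   9  17  43] [373.         180.23255814]
top [135 205  11  32 310] [140.05806452 219.64193548]
top [327 228  15  30 315] [333.66349206 242.73650794]
```

View pics/crop.png

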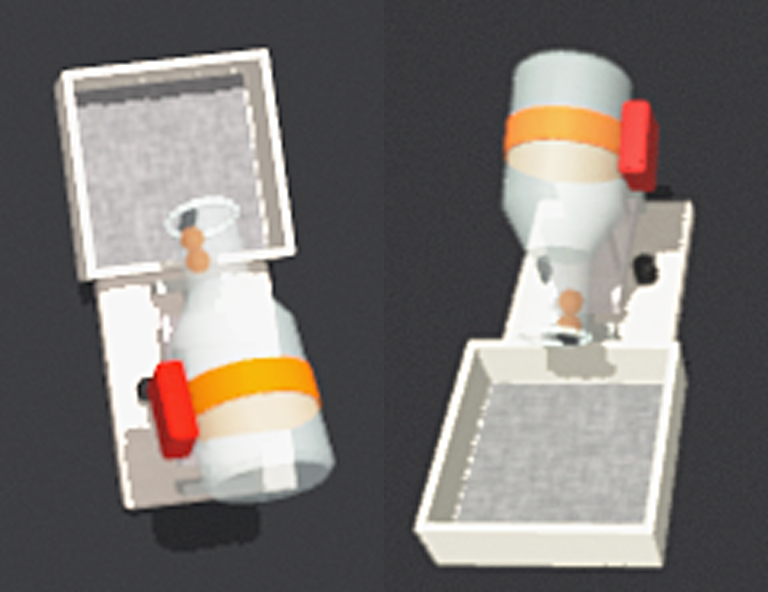

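The crop shows the tray rim corners clearly in both views. The orange balls are in the neck at top (340,190), behind the black lip on the pad side. Now I'll fit the stand pose.

```bash
python3 - <<'E'
import pickle;from h import *
d=pickle.load(open("cam.pkl","rb"));T,S=d["top"],d["scene"]
# rim order: (210,70),(210,-70),(70,-70),(70,70)
L=np.array([[.21,.07],[.21,-.07],[.07,-.07],[.07,.07]])
t=[(299.4,137.5),(363.75,130.6),(372.2,193.75),(306.25,201.9)]
s=[(199.7,260.6),(124.7,259.7),(141.25,201.9),(207.5,202.8)]
P1=np.array([onz(T,p,.045)[:2] for p in t]);P2=np.array([onz(S,p,.045)[:2] for p in s])
print(P1,P2,[np.linalg.norm(P1[i]-P1[i-1]) for i in range(4)],[np.linalg.norm(P2[i]-P2[i-1]) for i in range(4)])
for P in(P1,P2,(P1+P2)/2):
    M=P-P.mean(0);l=L-L.mean(0)
    a=np.arctan2((l[:,0]*M[:,1]-l[:,1]*M[:,0]).sum(),(l*M).sum())
    r=R.from_euler('z',a).as_matrix();o=np.r_[P.mean(0),0]-r@np.r_[L.mean(0),0]
    pad=o+r@[-.018,.055,.14]
    print("yaw",np.degrees(a),"o",o,"pad",pad)
for q in([-.043,.055,.16],[.007,.055,.16],[.007,.055,.12],[-.018,.055,.14]):
    w=o+r@q;print(q,w,proj(T,w),proj(S,w))
P=onz(T,(140,219.6),.15);print("padB approx",P)
E
```

```text
[[ 0.68444579 -0.09115914]
 [ 0.7047305  -0.23170728]
 [ 0.56714876 -0.2513621 ]
 [ 0.54523761 -0.10875785]] [[ 0.68356675 -0.08888407]
 [ 0.70365219 -0.22982176]
 [ 0.56810069 -0.24962344]
 [ 0.54897126 -0.10849496]] [np.float64(0.14031618824864944), np.float64(0.14200440025198463), np.float64(0.13897859263488477), np.float64(0.14427774735584636)] [np.float64(0.13601666819107522), np.float64(0.142361713860493), np.float64(0.13699019776318364), np.float64(0.1424190417701459)]
yaw 8.075707907336577 o [ 0.486779 -0.190414  0.      ] pad [ 0.46123102 -0.13848808  0.14      ]
yaw 8.10364868226 o [ 0.48747067 -0.18894105  0.        ] pad [ 0.46189737 -0.1370276   0.14      ]
yaw 8.089581688863143 o [ 0.4871248  -0.18967729  0.        ] pad [ 0.46156424 -0.13775757  0.14      ]
[-0.043, 0.055, 0.16] [ 0.43681301 -0.1412756   0.16      ] [332.45398059 257.59728281] [198.87128903 125.18733191]
[0.007, 0.055, 0.16] [ 0.48631547 -0.13423954  0.16      ] [329.06853705 230.54063336] [195.68514696 141.67455461]
[0.007, 0.055, 0.12] [ 0.48631547 -0.13423954  0.12      ] [324.70251633 230.26610175] [198.5705553  155.85259636]
[-0.018, 0.055, 0.14] [ 0.46156424 -0.13775757  0.14      ] [328.46922984 243.54729939] [198.72100563 140.51145304]
padB approx [0.49668736 0.2157162  0.15      ]
```

Request:
move_arm --motion '[{"dp": [0, 0, -5], "roll": 0, "grip": 1}, {"dp": [0, 0, -10], "roll": 0, "grip": 1}, {"dp": [40, -41.3, -10], "roll": 12, "grip": 1}, {"dp": [40, -41.3, -10], "roll": 12, "grip": 1}, {"dp": [40, -41.3, -10], "roll": 12, "grip": 1}, {"dp": [40, -41.3, -10], "roll": 12, "grip": 1}, {"dp": [40, -41.3, -10], "roll": 12, "grip": 1}, {"dp": [40, -41.3, -10], "roll": 12, "grip": 1}, {"dp": [40, -41.3, -10], "roll": 12, "grip": 1}, {"dp": [40, -41.3, -10], "roll": 12, "grip": 1}]'

```text
t: 1.1
ee_pos: [0.3864, -0.2425, 0.3265]
tool_rot: [180.0, 0.0, 8.1]
ft_force: [1.2, -0.7, -0.1]
finger_gap: 0.182
finger_force: 0.0
```

Request:
move_arm --motion '[{"dp": [9, -14, 0], "roll": 0, "grip": 1}, {"dp": [9, -14, 0], "roll": 0, "grip": 1}, {"dp": [9, -14, 0], "roll": 0, "grip": 1}, {"dp": [9, -14, 0], "roll": 0, "grip": 1}, {"dp": [9, -14, 0], "roll": 0, "grip": 1}, {"dp": [9, -14, 0], "roll": 0, "grip": 1}, {"dp": [9, -14, 0], "roll": 0, "grip": 1}]'

```text
t: 1.8
ee_pos: [0.4547, -0.0949, 0.3264]
tool_rot: [180.0, 0.1, 8.0]
ft_force: [0.4, 0.2, -0.3]
finger_gap: 0.005
finger_force: 0.0
```

Request:
move_arm --motion '[{"dp": [0.4, -0.6, 0], "roll": 0, "grip": 1}, {"dp": [0.4, -0.6, 5], "roll": 0, "grip": 1}, {"dp": [0.4, -0.6, 10], "roll": 0, "grip": 1}, {"dp": [0.4, -0.6, 14], "roll": 0, "grip": 1}, {"dp": [0.4, -0.6, 16], "roll": 0, "grip": 1}, {"dp": [0.4, -0.6, 17.9], "roll": 0, "grip": 1}, {"dp": [0.4, -0.6, 17.9], "roll": 0, "grip": 1}, {"dp": [0.4, -0.6, 17.9], "roll": 0, "grip": 1}]'

```text
t: 2.6
ee_pos: [0.4586, -0.0868, 0.1479]
tool_rot: [-180.0, 0.0, 8.1]
ft_force: [0.7, 0.7, 0.4]
finger_gap: 0.007
finger_force: 0.0
```

```bash
python3 - <<'E'
from rig import arm
import cv2
print(arm.get_state()["ee_pos"],arm.get_state()["ft_force"])
c=arm.read_camera("scene");cv2.imwrite("pics/s1.png",c["image"][:,:,::-1])
E
```

```text
[ 0.45864532 -0.08682744  0.1479331 ] [0.68804829 0.65254574 0.44910744]
```

View pics/s1.png

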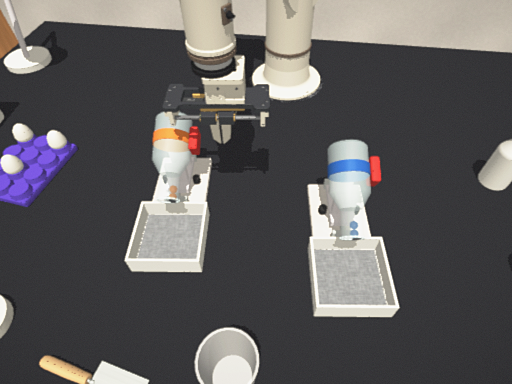

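The shut fingers, with tips near (221,135), stand clear beside the red pad at (194,140). The gripper body is above the flask with space to spare. I'll approach slowly to find contact.

Request:
move_arm --motion '[{"dp": [0, 1.2, 0], "roll": 0, "grip": 1}, {"dp": [0, 2.4, 0], "roll": 0, "grip": 1}, {"dp": [0, 3.2, 0], "roll": 0, "grip": 1}, {"dp": [0, 4, 0], "roll": 0, "grip": 1}, {"dp": [0, 4.4, 0], "roll": 0, "grip": 1}, {"dp": [0, 4.4, 0], "roll": 0, "grip": 1}]'

```text
t: 3.25
ee_pos: [0.4649, -0.1307, 0.1477]
tool_rot: [-180.0, -0.0, 8.1]
ft_force: [0.0, 1.2, -0.8]
finger_gap: 0.008
finger_force: 0.6
```

Request:
move_arm --motion '[{"dp": [0, 0.6, 0], "roll": 0, "grip": 1}, {"dp": [0, 1.2, 0], "roll": 0, "grip": 1}, {"dp": [0, 1.2, 0], "roll": 0, "grip": 1}]'

```text
t: 3.55
ee_pos: [0.4669, -0.1424, 0.1479]
tool_rot: [-180.0, -0.0, 8.1]
ft_force: [0.3, 5.2, 2.1]
finger_gap: 0.002
finger_force: 2.2
```

Request:
move_arm --motion '[{"dp": [0, 0.6, 0], "roll": 0, "grip": 1}, {"dp": [0, 1.2, 0], "roll": 0, "grip": 1}, {"dp": [0, 1.2, 0], "roll": 0, "grip": 1}, {"dp": [0, 1.2, 0], "roll": 0, "grip": 1}, {"dp": [0, 1.2, 0], "roll": 0, "grip": 1}]'

```text
t: 4.05
ee_pos: [0.4686, -0.1527, 0.148]
tool_rot: [-179.9, -0.0, 8.2]
ft_force: [-0.5, 5.9, 6.0]
finger_gap: 0.003
finger_force: 3.5
```

```bash
python3 - <<'E'
from rig import arm
import cv2,numpy as np
o=[]
for n in("top","scene"):
    c=arm.read_camera(n)["image"][:,:,::-1]
    x0,y0=(280,115) if n=="top" else (115,95)
    o.append(cv2.resize(c[y0:y0+185,x0:x0+120],None,fx=3.2,fy=3.2,interpolation=cv2.INTER_CUBIC))
cv2.imwrite("pics/p1.png",np.hstack(o))
E
```

```text
(no output)
```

View pics/p1.png

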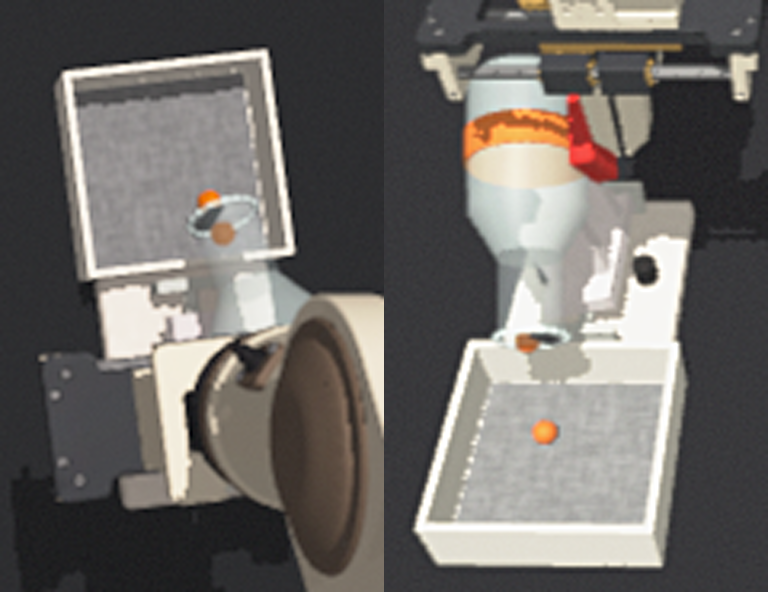

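One ball is in the tray (scene crop 545,432). The other is still in the neck at the mouth (527,343), so I'll hold the rock and look again.

Request:
move_arm --motion '[{"dp": [0, 0.2, 0], "roll": 0, "grip": 1}, {"dp": [0, 0.2, 0], "roll": 0, "grip": 1}, {"dp": [0, 0.2, 0], "roll": 0, "grip": 1}, {"dp": [0, 0.2, 0], "roll": 0, "grip": 1}, {"dp": [0, 0.2, 0], "roll": 0, "grip": 1}]'

```text
t: 4.65
ee_pos: [0.4689, -0.1545, 0.1482]
tool_rot: [-179.9, -0.0, 8.2]
ft_force: [-0.7, 6.0, 7.6]
finger_gap: 0.001
finger_force: 4.1
```

```bash
cat >look.py <<'E'
from rig import arm
import cv2,numpy as np,sys
o=[]
for n in("top","scene"):
    c=arm.read_camera(n)["image"][:,:,::-1]
    x0,y0=(280,115) if n=="top" else (115,95)
    o.append(cv2.resize(c[y0:y0+185,x0:x0+120],None,fx=3.2,fy=3.2,interpolation=cv2.INTER_CUBIC))
cv2.imwrite(f"pics/{sys.argv[1]}.png",np.hstack(o))
E
python3 look.py p2
```

```text
(no output)
```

View pics/p2.png

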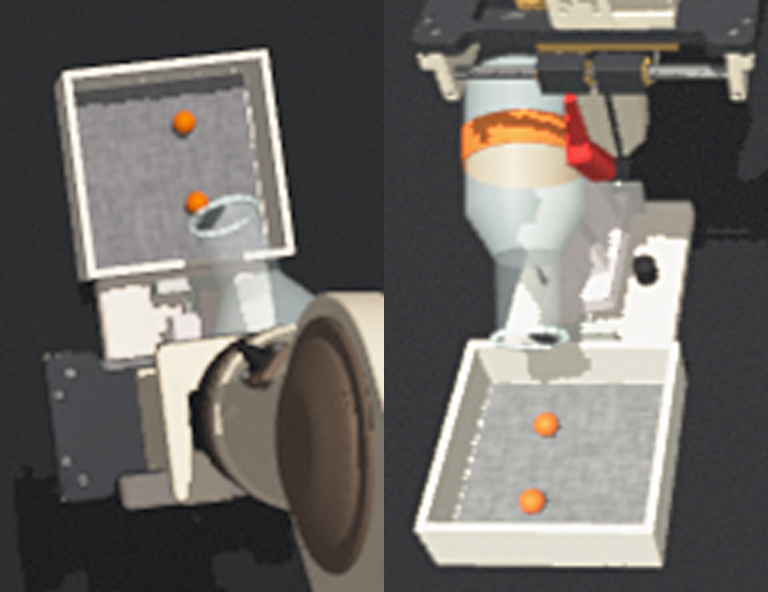

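Both balls are in the tray (scene crop 545,424 and 531,501). I'll back off gently, wait, and check.

Request:
move_arm --motion '[{"dp": [0, -0.8, 0], "roll": 0, "grip": 1}, {"dp": [0, -1.6, 0], "roll": 0, "grip": 1}, {"dp": [0, -2.4, 0], "roll": 0, "grip": 1}, {"dp": [0, -3.4, 0], "roll": 0, "grip": 1}, {"dp": [0, -5, 0], "roll": 0, "grip": 1}, {"dp": [0, -7, 0], "roll": 0, "grip": 1}, {"dp": [0, -7, 0], "roll": 0, "grip": 1}, {"dp": [0, -7, 0], "roll": 0, "grip": 1}, {"dp": [0, -7, 0], "roll": 0, "grip": 1}, {"dp": [0, -7, 0], "roll": 0, "grip": 1}]'

```text
t: 5.75
ee_pos: [0.4587, -0.0876, 0.1477]
tool_rot: [180.0, -0.0, 8.1]
ft_force: [-0.7, -1.1, -0.2]
finger_gap: 0.004
finger_force: 0.0
```

Request:
move_arm --motion '[{"dp": [0, 0, 0], "roll": 0, "grip": 1}, {"dp": [0, 0, 0], "roll": 0, "grip": 1}, {"dp": [0, 0, 0], "roll": 0, "grip": 1}, {"dp": [0, 0, 0], "roll": 0, "grip": 1}, {"dp": [0, 0, 0], "roll": 0, "grip": 1}, {"dp": [0, 0, 0], "roll": 0, "grip": 1}, {"dp": [0, 0, 0], "roll": 0, "grip": 1}, {"dp": [0, 0, 0], "roll": 0, "grip": 1}, {"dp": [0, 0, 0], "roll": 0, "grip": 1}, {"dp": [0, 0, 0], "roll": 0, "grip": 1}]'

```text
t: 6.75
ee_pos: [0.4586, -0.0867, 0.1477]
tool_rot: [180.0, -0.0, 8.2]
ft_force: [0.4, -0.2, 0.1]
finger_gap: 0.004
finger_force: 0.0
```

```bash
python3 - <<'E'
from rig import arm
from h import *
for k in range(4):
    c=arm.read_camera("scene");im=c["image"].astype(int)
    m=((im[...,0]>170)&(im[...,1]>50)&(im[...,1]<150)&(im[...,2]<90)).astype(np.uint8);m[:195]=0
    _,_,st,ce=cv2.connectedComponentsWithStats(m)
    print(arm.get_state()["t"],[(s[4],np.round(onz(c,e,.013),4)) for s,e in zip(st[1:],ce[1:]) if s[4]>8 and e[0]<230 and e[1]<275])
E
python3 look.py p3
```

```text
6.8 [(np.int32(14), array([ 0.6049, -0.1881,  0.013 ])), (np.int32(18), array([ 0.6601, -0.1777,  0.013 ]))]
6.85 [(np.int32(14), array([ 0.6049, -0.1881,  0.013 ])), (np.int32(19), array([ 0.6597, -0.1781,  0.013 ]))]
6.9 [(np.int32(13), array([ 0.6047, -0.1876,  0.013 ])), (np.int32(18), array([ 0.6601, -0.1777,  0.013 ]))]
6.95 [(np.int32(15), array([ 0.605 , -0.1887,  0.013 ])), (np.int32(18), array([ 0.6601, -0.1777,  0.013 ]))]
```

View pics/p3.png

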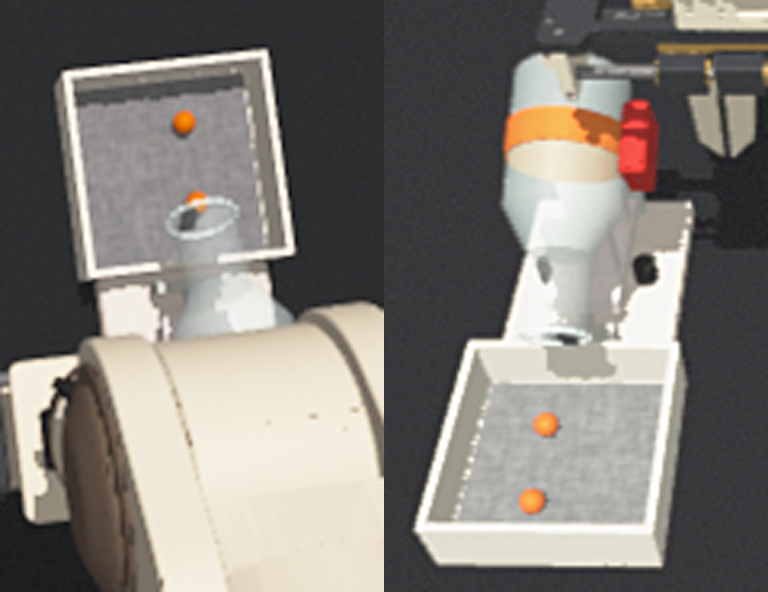

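Both balls are at rest in the tray (scene crop 545,424 and 531,501). The neck is empty, the flask has sprung back, and the fingers are clear of the pad.

```bash
python3 -c "
from rig import arm
print(arm.job_done())"
```

```text
the job is handed in; nothing more can be done
None
```

Both orange balls dropped into their own tray with one gentle rock of the flask (measured force at most about 10 N), the blue-ball stand was not touched, and I handed the job in at about 7 s; the hand-in gave no verdict.

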